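# Raise the stand's shelf to the upper rung

## Task

Take the sliding shelf of the ladder stand by its black grip and raise it, with the two vials standing on it, past both rungs until its pawl drops in above the upper rung; then lower it gently until the pawl sits on that rung and carries the shelf, and let go. The rungs' exact height is not known, so go by feel: never load the stand with more than 15 N, neither against the rubber bumper at the top nor down onto a rung, and do not let the shelf drop. Keep the vials upright and leave the other things on the bench where they stand.

Things in the scene. Friction and masses are not known exactly. Their poses are not given: they have to be found in the camera images.
- stand: fixed ladder stand: foot plate 150 x 150 x 12 mm, two square uprights (12 mm, 90 mm apart, 256 mm high). Origin on the bench midway between the uprights; -x is the side where the shelf sticks out, z up. Between the uprights a steel ladder insert: two round 8 mm rungs 50 mm apart in height, above them a head with a rubber bumper under it. The insert's height is told nowhere exactly.
- shelf (a joint): height of the sliding shelf above its lowest place, m (0 at the start, up to 0.15). Insert at mid height: it sits on the lower rung at 0.037, on the upper at 0.087; pawl falls in over the upper rung at 0.107; bumper met at 0.112. The insert is clamped up to 20 mm higher or lower (all four shift alike; not reported). Bumper gives 0.2 mm per N, rungs are rigid.
- shelf_grip (a point): centre of the shelf's black upright grip (30 mm along the stand's x, 14 mm along its y, 44 mm high) on a 12 mm post in the middle of the tray, 105 mm in front of the uprights; its top is 22 mm above this point; axes as the stand's. Rises with the shelf; 112 mm above the bench at the start.
- shelf_floor (a point): top of the tray's floor under the grip, 78 mm below the grip point; axes as the stand's; rises with the shelf. The shelf is an aluminium tray 125 x 150 mm (along the stand's x, y) with 10 mm rims; it slides straight up the uprights, weighs 0.4 to 0.7 kg and has about 1 N of sliding friction.
- pawl: steel gravity pawl hinged on the shelf 22 mm in front of the rungs; origin on its hinge, 55 mm above the bench at the start. Its 28 mm nose points level to the rungs, held by a counterweight. Going up, a rung pushes the nose down; it swings back up once 20 mm past the seat height. Going down, the nose catches on the rung and carries the shelf, which then cannot go lower.
- vial_1: small glass vial, 17 mm across, 39 mm high, standing on the tray on the left (+y) side of the grip; origin at the centre of its base
- vial_2: the same kind of vial on the right (-y) side of the grip; origin at the centre of its base
- vial_6: larger vial, 20 mm across, 57 mm high, standing on the bench; origin at the centre of its base; bystander
- vial_7: another such vial, 20 x 57 mm, on the bench; origin at the centre of its base; bystander
- cotton_pot: clear pot with cotton wool, 80 mm across, 61 mm high, on the bench; origin at the centre of its base; bystander
Things that resemble listed ones, but are neither listed nor needed, are in the scene too. Of the things that look like the stand, the larger one is meant.

How it is judged:
By the outcome, as a careful person would: the job done as asked, in the order asked, and still so for the second after the job is handed in, with the robot touching nothing.
It also fails if it takes over 45 s, if anything falls off the work surface, if the arm or the gripper's body presses on something with over 40 N, if the wrist force passes 120 N, or if a joint passes its speed limit or range.

## Robot

A 6-joint arm with a two-finger parallel gripper is mounted at the origin on a cart in front of the work surface, level with it; the furniture and walls round the work are solid. World frame = base frame: x ahead of the robot, y to its left, z up, the work surface at z = 0. Lengths are in mm, angles in rad, forces in N, time in s.
With the tool pointing down it reaches from about 400 to 925 mm from the base axis. Payload 12.5 kg.
Tool frame: the origin (TCP) lies at the very end of the fingers, on their centre line; the grasp point (between the pads) lies grip_depth behind it (grip_depth is the distance from the TCP to the grasp point, in mm); z points along the fingers, y is the line along which they close (so a half turn about z gives the same grasp; the last joint's range is limited). The gripper opens to 95 mm and grips with 3 to 60 N. Pads are 20 mm wide; open, the fingers measure 119 mm over their backs; the gripper's body (75 mm by 180 mm) begins 59 mm behind the grasp point.
Start: joints at [-0.106, 0.491, 1.559, -0, 1.092, -0.106], TCP at [625.017, 0.021, 214.661] pointing down, gripper open.
Joint ranges: [-3.1, 3.1], [-0.84, 2.19], [0.05, 2.79], [-1.13, 4.28], [0.06, 2.93], [-2.69, 2.69]. Speed limits (rad/s): [2.22, 2.22, 2.79, 3.14, 3.14, 3.14].

## Interface

Orientations are given as [roll, pitch, yaw] about the fixed x, y, z axes, in that order (R = Rz(yaw) Ry(pitch) Rx(roll)).
In Python, from cell import state, read_camera, job_done, grip_depth gives the robot as it stands.
- The arm moves only by the tool drive_tool, never from a script. Its argument "targets" is a list of rows, each an object with "jaw": the opening, from 0 (shut) to 1 (fully open); "travel": the shift along the tool's x, y, z in m, a list of three; "twist": the turn about the tool's z in rad. In form: [{"jaw": jaw, "travel": [tx, ty, tz], "twist": twist}, ...]. A call has 1 to 8 rows; each row is the pose to reach, as a shift and turn from the pose commanded when the call began, along the tool's axes at that moment; what a row does not reach only later rows make up. A row lasts 1/12 s, in which the tool goes at most 41.7 mm and 7.16 degrees, less where a joint would pass 70% of its speed; a pose out of reach is approached as far as the arm can. A call with a gripper value outside its range is refused whole. The fingers move at their own pace and stop on an object; the grip force is fixed at half the most. Time passes only in rows, so rows that repeat a pose let the fingers close. It gives the time, the measured TCP pose, the force, the opening and the grip force at its end, in the units of the state.
- state(): the state, without advancing time (a new reading comes with each control period).
- read_camera(name): name is "scene" or "side" or "wrist"; returns a dict with "frame" (400x640x3 uint8, red, green, blue), "fx", "fy", "cx", "cy" (pixels), "k1" (the pictures are not rectified: a ray, as slopes to the right and down, at radius r is drawn at 1 + k1 r^2 times it, then the intrinsics apply), "R" (3x3) and "t" (3): a world point X has camera coordinates R X + t. Camera axes: x right, y down, z forward; pixel columns grow to the right and rows downward; lengths in mm; the calibration is good to about 2 mm. A picture is of the moment at which its call begins. There is no depth.
- job_done(): hands the job in; it is judged then, once.
The state is a dict: "t": time; "joints": joint angles; "qvel": joint speeds; "tau": joint torques, N m; "eef_pos": TCP position; "tcp_rot": TCP orientation; "ft_force": force on the tool from outside, world axes, zero at the start; "moment": the same for the moment, N m; "opening": opening from 0.0 (shut) to 1.0 (fully open); "grip_force": force on a finger pad.
Only numpy, scipy, OpenCV 4.12 (cv2) and the standard library are available. Lean on these libraries where they do the work, as an engineer would, in place of code of your own. Each camera call takes 0.05 s, during which the arm holds its last target. There are 200 camera calls.

## Working session

There is one attempt and no reset: what is moved stays moved. The work goes in short steps, Python scripts to look and compute and a tool call to move; the robot and the scene stay as the last step left them, time stands still between calls to the robot, and variables do not carry over. Pictures are saved under pics/ and viewed, at most 10 in all, crops included, and the job is handed in when it is done.

Besides the shell and the picture viewer there is one more tool, called after "Call:" as name(argument=value, ...) on one line, values as JSON. drive_tool: Moves the arm, as the interface text tells. Its arguments: {"type":"object","properties":{"targets":{"type":"array"}},"required":["targets"]}

```bash
mkdir -p pics; ls; python3 - <<'E'
from cell import *
import cv2
print(state(), grip_depth)
for n in("scene","side"):
    c=read_camera(n); cv2.imwrite(f"pics/{n}0.png",c["frame"][:,:,::-1])
    print(n,{k:v for k,v in c.items() if k!="frame"})
E
```

```text
pics
{'t': 0.0, 'joints': array([-1.05588611e-01,  4.91536942e-01,  1.55942734e+00, -1.30226059e-05,
        1.09172795e+00, -1.05626289e-01]), 'qvel': array([-0.00190787, -0.00093188,  0.00136115,  0.00079939,  0.00095381,
        0.00040678]), 'tau': array([-9.52334158e-04, -6.12640929e+01, -2.58175153e+01,  6.92750537e-02,
        4.83079045e-02, -1.38641695e-05]), 'eef_pos': array([6.24758669e+02, 5.22588984e-02, 2.14083424e+02]), 'tcp_rot': array([-3.14049799e+00, -1.04442736e-04,  1.57083996e+00]), 'ft_force': array([ 0.94951821,  1.09195502, -0.95247592]), 'moment': array([ 0.01411284, -0.02394789,  0.03964901]), 'grip_force': 0.0, 'opening': 1.0000978499067865} 18.8
scene {'fx': 449.1532205131404, 'fy': 449.1532205131404, 'cx': 326.75504674457625, 'cy': 195.3155549702916, 'k1': -0.11349941363120519, 'R': array([[ 0.79820247, -0.60210159,  0.01861417],
       [-0.35164871, -0.49082251, -0.79714268],
       [ 0.48909712,  0.62973561, -0.60350399]]), 't': array([-350.54681887,  330.82182762,  790.04832813])}
side {'fx': 421.3368746275358, 'fy': 421.3368746275358, 'cx': 314.718338317354, 'cy': 196.23072159500578, 'k1': -0.06093510495317296, 'R': array([[ 0.99990042,  0.01145056,  0.00824842],
       [ 0.01335647, -0.57917868, -0.8150912 ],
       [-0.00455594,  0.8151202 , -0.57927394]]), 't': array([-520.48108859,  176.92979923, 1094.09583466])}
```

View pics/scene0.png

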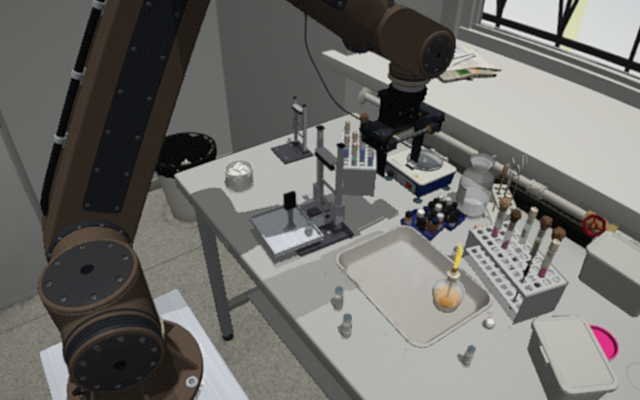

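View pics/side0.png

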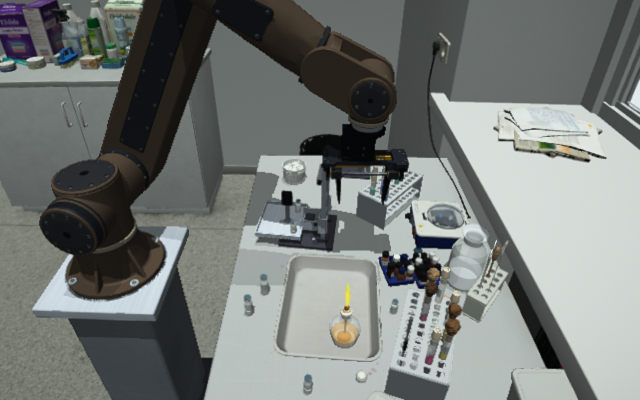

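Scene: the larger stand is at about (325,190) with its black grip at (290,199). In the side view the grip is at (287,198), and the tray sticks out to the left. I'll enlarge both views and triangulate the grip.

```bash
cat > h.py <<'E'
import numpy as np, cv2
from cell import *
def ray(c,uv):
    K=np.array([[c["fx"],0,c["cx"]],[0,c["fy"],c["cy"]],[0,0,1]]);
    p=cv2.undistortPoints(np.array([[uv]],float),K,np.array([c["k1"],0,0,0,0]))[0,0]
    R=np.array(c["R"]);return -R.T@np.array(c["t"]), R.T@np.array([*p,1])
def plane(c,uv,z):
    o,d=ray(c,uv);return o+d*(z-o[2])/d[2]
def tri(a,ua,b,ub):
    o,d=ray(a,ua);p,e=ray(b,ub)
    s=np.linalg.lstsq(np.c_[d,-e],p-o,rcond=None)[0]
    A=o+s[0]*d;B=p+s[1]*e;return (A+B)/2,np.linalg.norm(A-B)
E
python3 - <<'E'
from h import *
C={}
out=[]
for n,(x,y) in dict(scene=(240,110),side=(245,150)).items():
    c=C[n]=read_camera(n);f=c["frame"]
    crop=f[y:y+150,x:x+120][:,:,::-1]; out.append(cv2.resize(crop,(400,500),interpolation=cv2.INTER_CUBIC))
    m=(f.max(2)<45).astype(np.uint8)
    k,l,s,ce=cv2.connectedComponentsWithStats(m[y:y+150,x:x+120])
    for i in range(1,k):
        if s[i,4]>25: print(n,s[i,:2]+[x,y],s[i,2:],ce[i]+[x,y])
cv2.imwrite("pics/c1.png",np.hstack(out))
p=tri(C["scene"],(290,199),C["side"],(287,198));print(p)
E
```

```text
scene [316 153] [18 17 73] [324.10958904 161.32876712]
scene [284 192] [ 12  18 169] [289.40828402 200.72781065]
scene [308 208] [13  9 50] [312.98 212.64]
scene [319 222] [ 34  15 141] [335.39007092 228.34042553]
scene [297 242] [23 13 51] [307.74509804 247.        ]
side [300 150] [  65   52 1011] [338.21562809 161.50049456]
side [282 191] [ 10  15 136] [286.47058824 198.        ]
side [306 214] [ 9  6 50] [310.14 216.4 ]
side [279 215] [ 57  36 336] [324.80059524 235.11309524]
side [303 230] [17  8 54] [312.22222222 232.75925926]
side [279 239] [22  5 66] [289.3030303  241.09090909]
(array([442.89618099, 148.0954149 , 115.47386393]), np.float64(3.821256787433204))
```

View pics/c1.png

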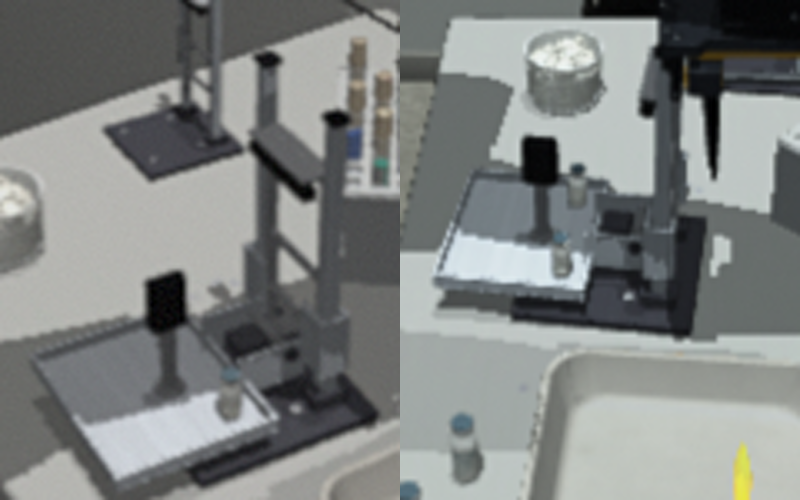

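The crop shows the grip on its post, a vial on each side of it, and the uprights' tops at scene (320.4,127.4) and (340.8,145.4). The tray corners are clear in both views.

```bash
python3 - <<'E'
from h import *
a=read_camera("scene");b=read_camera("side")
g,e=tri(a,(289.4,200.5),b,(286.5,198));print("grip",g,e)
print(plane(a,(289.4,200.5),112),plane(b,(286.5,198),112))
P,Q=plane(a,(320.4,127.4),256),plane(a,(340.8,145.4),256);d=P-Q
print("tops",P,Q,np.linalg.norm(d),np.degrees(np.arctan2(d[1],d[0]))-90,(P+Q)/2)
for c,n in((a,[(250.8,216.5),(275.4,255.5),(323.1,236)]),(b,[(266.6,201.6),(256.1,234.6),(301.4,238.5)])):
    p=[plane(c,u,44) for u in n];d=p[0]-p[1];e=p[2]-p[1]
    print(np.round(p,1).tolist(),np.linalg.norm(d),np.degrees(np.arctan2(d[1],d[0]))-90,np.linalg.norm(e),np.degrees(np.arctan2(e[1],e[0])))
for u in [(321,243),(0,0)][:1]: pass
print("vials",plane(a,(240+230/3.333,110+415/3.333),34),plane(b,(245+160/3.333,150+276/3.333),34),plane(b,(245+176/3.333,150+204/3.333),34))
print("pot",plane(b,(294,180),0))
E
```

```text
grip [441.13267425 148.47925859 113.45335034] 0.9621664940321965
[442.48287996 150.76873607 112.        ] [440.89818597 149.69690491 112.        ]
tops [549.74485885 178.45975664 256.        ] [538.04207375  89.31768211 256.        ] 89.90697765938496 -7.4791549992856545 [543.8934663  133.88871937 256.        ]
[[377.4, 227.0, 44.0], [355.1, 77.9, 44.0], [478.5, 67.6, 44.0]] 150.70536237255558 -8.491873382695815 123.81136020847816 -4.780332217859764
[[374.7, 224.7, 44.0], [362.2, 74.3, 44.0], [484.2, 61.2, 44.0]] 150.8713201385239 -4.767693358428971 122.68709705057202 -6.125969470455185
vials [461.33338732  99.94644979  34.        ] [459.83197726  95.71030084  34.        ] [468.67259032 192.97500076  34.        ]
pot [445.64530793 410.68344797   0.        ]
```

Call:
drive_tool(targets=[{"jaw": 0.45, "travel": [0, -0.04, 0], "twist": -0.12}, {"jaw": 0.45, "travel": [0, -0.08, 0], "twist": -0.24}, {"jaw": 0.45, "travel": [0, -0.12, 0], "twist": -0.36}, {"jaw": 0.45, "travel": [0, -0.16, 0], "twist": -0.48}, {"jaw": 0.45, "travel": [0, -0.185, 0], "twist": -0.6}, {"jaw": 0.45, "travel": [0, -0.185, 0], "twist": -0.72}, {"jaw": 0.45, "travel": [0, -0.185, 0], "twist": -0.84}, {"jaw": 0.45, "travel": [0, -0.185, 0], "twist": -0.9}])

```text
t: 0.97
eef_pos: [439.8, -0.0, 215.1]
tcp_rot: [3.141, 0.001, 2.477]
ft_force: [-0.1, -0.3, -0.0]
opening: 0.495
grip_force: 0.0
```

Call:
drive_tool(targets=[{"jaw": 0.45, "travel": [0, 0, 0], "twist": -0.54}, {"jaw": 0.45, "travel": [0, 0, 0], "twist": -0.54}, {"jaw": 0.45, "travel": [0, 0, 0], "twist": -0.54}, {"jaw": 0.45, "travel": [0, 0, 0], "twist": -0.54}, {"jaw": 0.45, "travel": [0, 0, 0], "twist": -0.54}, {"jaw": 0.45, "travel": [0, 0, 0], "twist": -0.54}, {"jaw": 0.45, "travel": [0, 0, 0], "twist": -0.54}])

```text
t: 1.55
eef_pos: [440.0, 0.0, 214.7]
tcp_rot: [3.142, 0.0, 3.009]
ft_force: [-0.2, -0.2, -0.5]
opening: 0.451
grip_force: 0.0
```

Call:
drive_tool(targets=[{"jaw": 0.45, "travel": [0.005, 0.04, 0], "twist": 0}, {"jaw": 0.45, "travel": [0.01, 0.08, 0], "twist": 0}, {"jaw": 0.45, "travel": [0.015, 0.12, 0], "twist": 0}, {"jaw": 0.45, "travel": [0.0186, 0.1473, 0], "twist": 0}, {"jaw": 0.45, "travel": [0.0186, 0.1473, 0.03], "twist": 0}, {"jaw": 0.45, "travel": [0.0186, 0.1473, 0.06], "twist": 0}, {"jaw": 0.45, "travel": [0.0186, 0.1473, 0.06], "twist": 0}])

```text
t: 2.13
eef_pos: [438.7, 148.7, 151.0]
tcp_rot: [-3.14, -0.006, 3.01]
ft_force: [0.2, -0.2, -0.3]
opening: 0.448
grip_force: 0.0
```

```bash
python3 - <<'E'
from h import *
o=[]
for n,(x,y) in dict(scene=(240,110),side=(230,110)).items():
    f=read_camera(n)["frame"];o.append(cv2.resize(f[y:y+150,x:x+120],(400,500),interpolation=cv2.INTER_CUBIC))
cv2.imwrite("pics/c2.png",np.hstack(o)[:,:,::-1])
w=read_camera("wrist");cv2.imwrite("pics/w2.png",w["frame"][:,:,::-1])
s=state();print(s["eef_pos"],s["tcp_rot"])
for n,X in dict(grip=(440.5,148.5,134),tcp=s["eef_pos"]).items():
    R=np.array(w["R"]);K=np.array([[w["fx"],0,w["cx"]],[0,w["fy"],w["cy"]],[0,0,1]])
    print(n,cv2.projectPoints(np.array([X],float),cv2.Rodrigues(R)[0],np.array(w["t"]),K,np.array([w["k1"],0,0,0,0.]))[0].ravel())
E
```

```text
[441.24485056 148.37566466 155.55891812] [3.14152787e+00 2.92163826e-04 3.00953626e+00]
grip [317.94599189 230.93811851]
tcp [317.94234142 245.15066687]
```

View pics/w2.png

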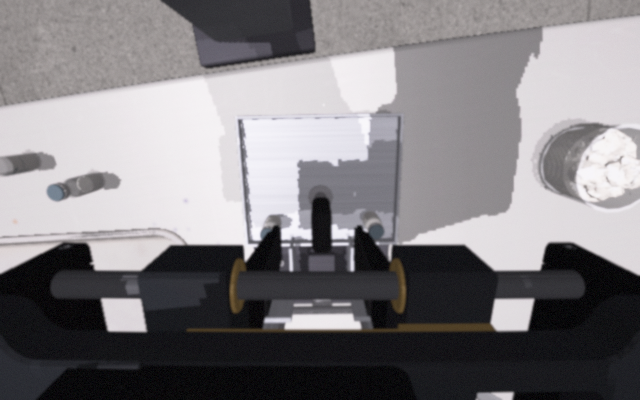

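View pics/c2.png

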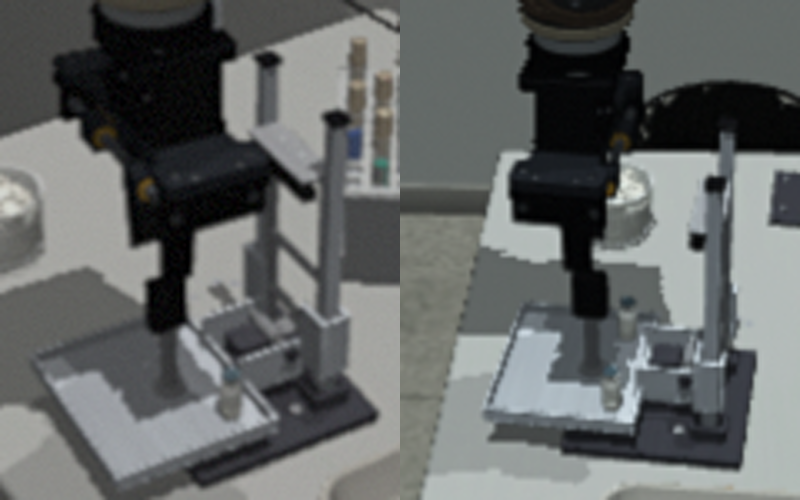

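The wrist view shows the grip at (321,225), between the fingers at x≈262 and 375, so it is centred and square. I'll descend and close.

Call:
drive_tool(targets=[{"jaw": 0.45, "travel": [0, 0, 0.02], "twist": 0}, {"jaw": 0.45, "travel": [0, 0, 0.04], "twist": 0}, {"jaw": 0.45, "travel": [0, 0, 0.052], "twist": 0}, {"jaw": 0.45, "travel": [0, 0, 0.057], "twist": 0}, {"jaw": 0.35, "travel": [0, 0, 0.057], "twist": 0}, {"jaw": 0.3, "travel": [0, 0, 0.057], "twist": 0}, {"jaw": 0.25, "travel": [0, 0, 0.057], "twist": 0}, {"jaw": 0.2, "travel": [0, 0, 0.057], "twist": 0}])

```text
t: 2.95
eef_pos: [441.3, 148.5, 98.6]
tcp_rot: [3.141, 0.002, 3.011]
ft_force: [0.1, 1.2, 0.1]
opening: 0.243
grip_force: 0.0
```

Call:
drive_tool(targets=[{"jaw": 0.18, "travel": [0, 0, 0], "twist": 0}, {"jaw": 0.16, "travel": [0, 0, 0], "twist": 0}, {"jaw": 0.14, "travel": [0, 0, 0], "twist": 0}, {"jaw": 0.12, "travel": [0, 0, 0], "twist": 0}, {"jaw": 0, "travel": [0, 0, 0], "twist": 0}, {"jaw": 0, "travel": [0, 0, 0], "twist": 0}, {"jaw": 0, "travel": [0, 0, 0], "twist": 0}, {"jaw": 0, "travel": [0, 0, 0], "twist": 0}])

```text
t: 3.62
eef_pos: [441.5, 150.7, 98.4]
tcp_rot: [3.138, 0.002, 3.011]
ft_force: [-0.8, 24.1, 0.5]
opening: 0.146
grip_force: 30.0
```

The grip sits about 2 mm toward +y of my estimate, so I'll shift to relieve the side load.

Call:
drive_tool(targets=[{"jaw": 0, "travel": [0, 0.001, 0], "twist": 0}, {"jaw": 0, "travel": [0, 0.002, 0], "twist": 0}, {"jaw": 0, "travel": [0, 0.002, 0], "twist": 0}, {"jaw": 0, "travel": [0, 0.002, 0], "twist": 0}])

```text
t: 3.95
eef_pos: [441.5, 150.9, 98.3]
tcp_rot: [3.141, 0.002, 3.012]
ft_force: [-1.4, 4.3, 4.9]
opening: 0.15
grip_force: 30.0
```

Call:
drive_tool(targets=[{"jaw": 0, "travel": [0, 0.0004, -0.0005], "twist": 0}, {"jaw": 0, "travel": [0, 0.0004, -0.001], "twist": 0}, {"jaw": 0, "travel": [0, 0.0004, -0.002], "twist": 0}, {"jaw": 0, "travel": [0, 0.0004, -0.003], "twist": 0}, {"jaw": 0, "travel": [0, 0.0004, -0.004], "twist": 0}, {"jaw": 0, "travel": [0, 0.0004, -0.005], "twist": 0}, {"jaw": 0, "travel": [0, 0.0004, -0.005], "twist": 0}, {"jaw": 0, "travel": [0, 0.0004, -0.005], "twist": 0}])

```text
t: 4.62
eef_pos: [441.4, 150.9, 102.8]
tcp_rot: [3.141, 0.001, 3.011]
ft_force: [4.5, 3.1, -5.3]
opening: 0.147
grip_force: 30.0
```

Call:
drive_tool(targets=[{"jaw": 0, "travel": [0, 0, -0.002], "twist": 0}, {"jaw": 0, "travel": [0, 0, -0.006], "twist": 0}, {"jaw": 0, "travel": [0, 0, -0.01], "twist": 0}, {"jaw": 0, "travel": [0, 0, -0.014], "twist": 0}, {"jaw": 0, "travel": [0, 0, -0.018], "twist": 0}, {"jaw": 0, "travel": [0, 0, -0.022], "twist": 0}, {"jaw": 0, "travel": [0, 0, -0.026], "twist": 0}, {"jaw": 0, "travel": [0, 0, -0.028], "twist": 0}])

```text
t: 5.28
eef_pos: [441.5, 150.9, 131.0]
tcp_rot: [3.141, 0.001, 3.011]
ft_force: [5.6, 2.9, -6.7]
opening: 0.147
grip_force: 30.0
```

Call:
drive_tool(targets=[{"jaw": 0, "travel": [0, 0, -0.002], "twist": 0}, {"jaw": 0, "travel": [0, 0, -0.006], "twist": 0}, {"jaw": 0, "travel": [0, 0, -0.01], "twist": 0}, {"jaw": 0, "travel": [0, 0, -0.014], "twist": 0}, {"jaw": 0, "travel": [0, 0, -0.018], "twist": 0}, {"jaw": 0, "travel": [0, 0, -0.022], "twist": 0}, {"jaw": 0, "travel": [0, 0, -0.026], "twist": 0}, {"jaw": 0, "travel": [0, 0, -0.028], "twist": 0}])

```text
t: 5.95
eef_pos: [441.4, 150.9, 159.0]
tcp_rot: [3.141, 0.001, 3.011]
ft_force: [6.4, 3.5, -7.2]
opening: 0.148
grip_force: 30.0
```

Call:
drive_tool(targets=[{"jaw": 0, "travel": [0, 0, -0.002], "twist": 0}, {"jaw": 0, "travel": [0, 0, -0.006], "twist": 0}, {"jaw": 0, "travel": [0, 0, -0.01], "twist": 0}, {"jaw": 0, "travel": [0, 0, -0.014], "twist": 0}, {"jaw": 0, "travel": [0, 0, -0.018], "twist": 0}, {"jaw": 0, "travel": [0, 0, -0.022], "twist": 0}, {"jaw": 0, "travel": [0, 0, -0.024], "twist": 0}, {"jaw": 0, "travel": [0, 0, -0.024], "twist": 0}])

```text
t: 6.62
eef_pos: [441.4, 150.9, 183.1]
tcp_rot: [3.141, 0.001, 3.011]
ft_force: [5.4, 1.9, -5.1]
opening: 0.147
grip_force: 30.0
```

Call:
drive_tool(targets=[{"jaw": 0, "travel": [0, 0, -0.001], "twist": 0}, {"jaw": 0, "travel": [0, 0, -0.002], "twist": 0}, {"jaw": 0, "travel": [0, 0, -0.003], "twist": 0}, {"jaw": 0, "travel": [0, 0, -0.004], "twist": 0}, {"jaw": 0, "travel": [0, 0, -0.005], "twist": 0}, {"jaw": 0, "travel": [0, 0, -0.006], "twist": 0}, {"jaw": 0, "travel": [0, 0, -0.007], "twist": 0}, {"jaw": 0, "travel": [0, 0, -0.007], "twist": 0}])

```text
t: 7.28
eef_pos: [441.4, 151.0, 189.8]
tcp_rot: [3.141, 0.001, 3.011]
ft_force: [5.5, 2.9, -5.4]
opening: 0.149
grip_force: 30.0
```

Call:
drive_tool(targets=[{"jaw": 0, "travel": [0, 0, -0.0007], "twist": 0}, {"jaw": 0, "travel": [0, 0, -0.0014], "twist": 0}, {"jaw": 0, "travel": [0, 0, -0.002], "twist": 0}, {"jaw": 0, "travel": [0, 0, -0.002], "twist": 0}])

```text
t: 7.62
eef_pos: [441.4, 150.9, 191.5]
tcp_rot: [3.141, 0.001, 3.011]
ft_force: [6.9, 2.7, -10.3]
opening: 0.144
grip_force: 30.0
```

Call:
drive_tool(targets=[{"jaw": 0, "travel": [0, 0, -0.0003], "twist": 0}, {"jaw": 0, "travel": [0, 0, -0.0006], "twist": 0}, {"jaw": 0, "travel": [0, 0, -0.0006], "twist": 0}])

```text
t: 7.87
eef_pos: [441.4, 151.0, 191.9]
tcp_rot: [3.141, 0.001, 3.011]
ft_force: [6.8, 3.2, -11.1]
opening: 0.145
grip_force: 30.0
```

```bash
python3 - <<'E'
from h import *
o=[]
for n,(x,y) in dict(scene=(240,80),side=(240,70)).items():
    f=read_camera(n)["frame"];o.append(cv2.resize(f[y:y+150,x:x+120],(400,500),interpolation=cv2.INTER_CUBIC))
cv2.imwrite("pics/c3.png",np.hstack(o)[:,:,::-1])
s=state();print(s["eef_pos"],s["ft_force"],s["moment"])
E
```

```text
[441.40853014 150.93051491 191.89381051] [  8.13737827   3.35652216 -11.24809435] [ 0.73031529 -1.47035817  0.40239461]
```

View pics/c3.png

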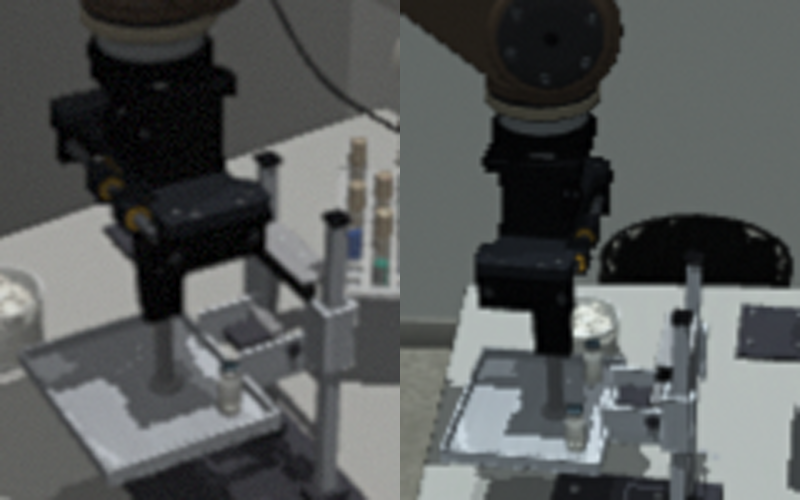

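Both vials are upright on the raised shelf, and the carriage is right under the head's bumper. I'll push slightly more to confirm it is the bumper.

Call:
drive_tool(targets=[{"jaw": 0, "travel": [0, 0, -0.0004], "twist": 0}, {"jaw": 0, "travel": [0, 0, -0.0008], "twist": 0}, {"jaw": 0, "travel": [0, 0, -0.0008], "twist": 0}])

```text
t: 8.22
eef_pos: [441.4, 150.9, 192.5]
tcp_rot: [3.141, 0.0, 3.011]
ft_force: [9.0, 3.7, -14.1]
opening: 0.15
grip_force: 30.0
```

That is the bumper: contact began at z≈191, so the seat should be near z≈166.

Call:
drive_tool(targets=[{"jaw": 0, "travel": [0, 0, 0.001], "twist": 0}, {"jaw": 0, "travel": [0, 0, 0.003], "twist": 0}, {"jaw": 0, "travel": [0, 0, 0.006], "twist": 0}, {"jaw": 0, "travel": [0, 0, 0.01], "twist": 0}, {"jaw": 0, "travel": [0, 0, 0.014], "twist": 0}, {"jaw": 0, "travel": [0, 0, 0.018], "twist": 0}, {"jaw": 0, "travel": [0, 0, 0.02], "twist": 0}, {"jaw": 0, "travel": [0, 0, 0.02], "twist": 0}])

```text
t: 8.88
eef_pos: [441.4, 150.9, 172.7]
tcp_rot: [3.141, 0.001, 3.011]
ft_force: [5.5, 2.5, -7.1]
opening: 0.148
grip_force: 30.0
```

Call:
drive_tool(targets=[{"jaw": 0, "travel": [0, 0, 0.0005], "twist": 0}, {"jaw": 0, "travel": [0, 0, 0.001], "twist": 0}, {"jaw": 0, "travel": [0, 0, 0.0015], "twist": 0}, {"jaw": 0, "travel": [0, 0, 0.002], "twist": 0}, {"jaw": 0, "travel": [0, 0, 0.0025], "twist": 0}, {"jaw": 0, "travel": [0, 0, 0.003], "twist": 0}, {"jaw": 0, "travel": [0, 0, 0.0035], "twist": 0}, {"jaw": 0, "travel": [0, 0, 0.0035], "twist": 0}])

```text
t: 9.55
eef_pos: [441.4, 150.9, 169.6]
tcp_rot: [3.141, 0.001, 3.011]
ft_force: [5.4, 2.1, -7.0]
opening: 0.149
grip_force: 30.0
```

Call:
drive_tool(targets=[{"jaw": 0, "travel": [0, 0, 0.0005], "twist": 0}, {"jaw": 0, "travel": [0, 0, 0.001], "twist": 0}, {"jaw": 0, "travel": [0, 0, 0.0015], "twist": 0}, {"jaw": 0, "travel": [0, 0, 0.002], "twist": 0}, {"jaw": 0, "travel": [0, 0, 0.002], "twist": 0}])

```text
t: 9.97
eef_pos: [441.4, 151.0, 167.6]
tcp_rot: [3.141, 0.001, 3.011]
ft_force: [5.4, 3.0, -7.2]
opening: 0.147
grip_force: 30.0
```

Call:
drive_tool(targets=[{"jaw": 0, "travel": [0, 0, 0.0003], "twist": 0}, {"jaw": 0, "travel": [0, 0, 0.0006], "twist": 0}, {"jaw": 0, "travel": [0, 0, 0.0006], "twist": 0}])

```text
t: 10.22
eef_pos: [441.4, 150.9, 167.0]
tcp_rot: [3.141, 0.001, 3.011]
ft_force: [4.9, 2.3, -5.5]
opening: 0.149
grip_force: 30.0
```

Call:
drive_tool(targets=[{"jaw": 0, "travel": [0, 0, 0.0003], "twist": 0}, {"jaw": 0, "travel": [0, 0, 0.0006], "twist": 0}, {"jaw": 0, "travel": [0, 0, 0.0006], "twist": 0}])

```text
t: 10.47
eef_pos: [441.4, 151.0, 166.4]
tcp_rot: [3.141, 0.001, 3.011]
ft_force: [5.1, 2.8, -6.2]
opening: 0.148
grip_force: 30.0
```

Call:
drive_tool(targets=[{"jaw": 0, "travel": [0, 0, 0.0003], "twist": 0}, {"jaw": 0, "travel": [0, 0, 0.0005], "twist": 0}, {"jaw": 0, "travel": [0, 0, 0.0005], "twist": 0}])

```text
t: 10.72
eef_pos: [441.4, 150.9, 165.9]
tcp_rot: [3.141, 0.001, 3.011]
ft_force: [5.7, 3.5, -5.6]
opening: 0.149
grip_force: 30.0
```

Call:
drive_tool(targets=[{"jaw": 0, "travel": [0, 0, 0.0003], "twist": 0}, {"jaw": 0, "travel": [0, 0, 0.0005], "twist": 0}, {"jaw": 0, "travel": [0, 0, 0.0005], "twist": 0}])

```text
t: 10.97
eef_pos: [441.4, 151.0, 165.4]
tcp_rot: [3.141, 0.001, 3.011]
ft_force: [3.4, 2.6, -5.9]
opening: 0.151
grip_force: 30.0
```

Call:
drive_tool(targets=[{"jaw": 0, "travel": [0, 0, 0.0003], "twist": 0}, {"jaw": 0, "travel": [0, 0, 0.0005], "twist": 0}, {"jaw": 0, "travel": [0, 0, 0.0005], "twist": 0}])

```text
t: 11.22
eef_pos: [441.4, 150.9, 165.1]
tcp_rot: [3.141, 0.001, 3.011]
ft_force: [4.7, 2.4, -2.0]
opening: 0.147
grip_force: 30.0
```

Call:
drive_tool(targets=[{"jaw": 0, "travel": [0, 0, 0.0003], "twist": 0}, {"jaw": 0, "travel": [0, 0, 0.0005], "twist": 0}, {"jaw": 0, "travel": [0, 0, 0.0005], "twist": 0}])

```text
t: 11.47
eef_pos: [441.4, 150.9, 164.8]
tcp_rot: [3.141, 0.001, 3.011]
ft_force: [3.8, 2.6, 5.1]
opening: 0.148
grip_force: 30.0
```

The rung has taken the weight. I'll back off a hair, then open.

Call:
drive_tool(targets=[{"jaw": 0, "travel": [0, 0.0002, -0.0003], "twist": 0}, {"jaw": 0, "travel": [0, 0.0002, -0.0004], "twist": 0}, {"jaw": 0, "travel": [0, 0.0002, -0.0004], "twist": 0}])

```text
t: 11.72
eef_pos: [441.4, 151.0, 164.9]
tcp_rot: [3.142, 0.001, 3.011]
ft_force: [4.7, 1.1, 2.7]
opening: 0.15
grip_force: 30.0
```

Call:
drive_tool(targets=[{"jaw": 0, "travel": [0, 0, -0.0003], "twist": 0}, {"jaw": 0, "travel": [0, 0, -0.0003], "twist": 0}, {"jaw": 0.17, "travel": [0, 0, -0.0003], "twist": 0}, {"jaw": 0.22, "travel": [0, 0, -0.0003], "twist": 0}, {"jaw": 0.3, "travel": [0, 0, -0.0003], "twist": 0}, {"jaw": 0.38, "travel": [0, 0, -0.0003], "twist": 0}, {"jaw": 0.45, "travel": [0, 0, -0.0003], "twist": 0}, {"jaw": 0.45, "travel": [0, 0, -0.0003], "twist": 0}])

```text
t: 12.38
eef_pos: [440.9, 151.0, 164.9]
tcp_rot: [-3.141, -0.001, 3.011]
ft_force: [0.6, -0.4, 0.9]
opening: 0.422
grip_force: 0.0
```

Call:
drive_tool(targets=[{"jaw": 0.45, "travel": [0, 0, 0], "twist": 0}, {"jaw": 0.45, "travel": [0, 0, -0.005], "twist": 0}, {"jaw": 0.45, "travel": [0, 0, -0.02], "twist": 0}, {"jaw": 0.45, "travel": [0, 0, -0.04], "twist": 0}, {"jaw": 0.45, "travel": [0, 0, -0.06], "twist": 0}, {"jaw": 0.45, "travel": [0, 0, -0.08], "twist": 0}, {"jaw": 0.45, "travel": [0, 0, -0.09], "twist": 0}, {"jaw": 0.45, "travel": [0, 0, -0.09], "twist": 0}])

```text
t: 13.05
eef_pos: [441.8, 151.2, 257.4]
tcp_rot: [3.14, 0.004, 3.011]
ft_force: [0.2, 1.2, -0.0]
opening: 0.451
grip_force: 0.0
```

```bash
python3 - <<'E'
from h import *
o=[];C={}
for n,(x,y) in dict(scene=(240,80),side=(240,70)).items():
    C[n]=read_camera(n);f=C[n]["frame"];o.append(cv2.resize(f[y:y+150,x:x+120],(400,500),interpolation=cv2.INTER_CUBIC))
cv2.imwrite("pics/c4.png",np.hstack(o)[:,:,::-1])
s=state();print(s["t"],s["eef_pos"],s["ft_force"])
E
```

```text
13.15 [440.96315515 151.05935221 255.02233882] [ 0.37124267 -0.43582611 -0.45071318]
```

View pics/c4.png

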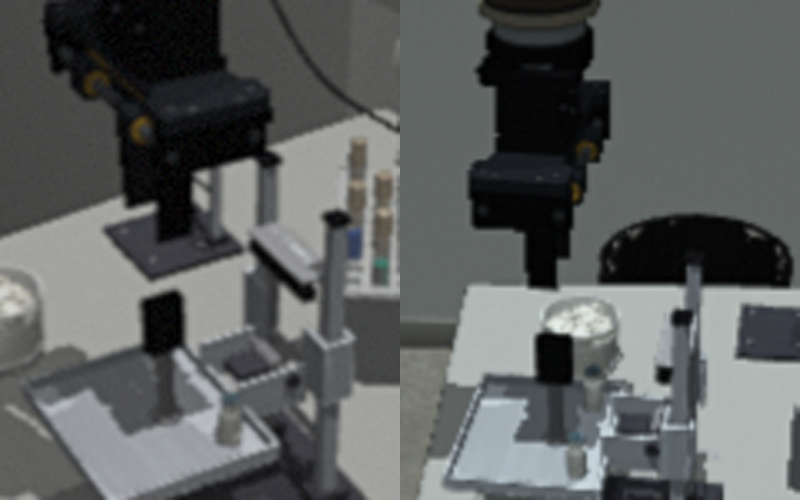

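The shelf stays up on the upper rung, both vials are upright and the gripper is clear.

```bash
python3 -c "
from cell import *
print(job_done())"
```

```text
the job is handed in; nothing more can be done
None
```

The shelf now rests by its pawl on the upper rung, with both vials upright and the gripper clear. I estimate about 8 N on the bumper and 11 N on the rung, but closing on the grip briefly put about 24 N sideways on the stand, over the 15 N limit if side loads count; handed in with no verdict shown.

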